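# Turn the long display stand over on the tipping ramp

## Robot

A 7-joint arm with a two-finger parallel gripper is mounted at the origin on the work surface. World frame = base frame: x ahead of the robot, y to its left, z up, the work surface at z = 0. Lengths are in m, angles in rad, forces in N, time in s.
With the tool pointing down it reaches from about 0.35 to 0.9 m from the base axis. Payload 19.9 kg.
Tool frame: the origin (TCP) lies at the very end of the fingers, on their centre line; the grasp point (between the pads) lies 19 mm behind it (hold_point_z is the distance from the TCP to the grasp point, in m); z points along the fingers, y is the line along which they close (so a half turn about z gives the same grasp; the last joint's range is limited). The gripper opens to 94 mm and grips with 3 to 60 N. Pads are 16 mm wide; open, the fingers measure 119 mm over their backs; the gripper's body (75 mm by 177 mm) begins 78 mm behind the grasp point.
Start: joints at [1.242, 0.417, -0.01, 1.614, 0.005, 1.111, -0.053], TCP at [0.177, -0.599, 0.205] pointing down, gripper open.
Joint ranges: [-2.81, 2.81], [-0.39, 2.02], [-1.27, 1.25], [0.06, 2.57], [-1.19, 4.33], [0.19, 2], [-2.82, 2.82]. Speed limits (rad/s): [1.89, 1.89, 2.39, 2.39, 3.01, 3.01, 3.01].

## Interface

Orientations are given as [roll, pitch, yaw] about the fixed x, y, z axes, in that order (R = Rz(yaw) Ry(pitch) Rx(roll)).
In Python, from plant import observe, camera, get_calibration, finish_job, hold_point_z gives the robot as it stands. The module is installed in compiled form; this text tells all that it offers.
- The arm moves only by the shell command python3 -m pendant 'ROWS' [FORCE]. ROWS is a JSON object of lists of equal length, an entry for each row: "fingers": the finger opening in cm, from 0 to 9.4; "offset": the shift along the tool's x, y, z in cm, a list of three; "spin": the turn about the tool's z in rad. In form: {"fingers": [fingers, ...], "offset": [[tx, ty, tz], ...], "spin": [spin, ...]}. A call has 1 to 10 rows; each row shifts and turns the commanded pose from where the row before left it, along the tool's axes as they then stand; what a row does not reach is not made up. A row lasts 1/12 s, in which the tool goes at most 41.7 mm and 7.16 degrees, less where a joint would pass 70% of its speed; a pose out of reach is approached as far as the arm can. A call with a gripper value outside its range is refused whole. The fingers move at their own pace and stop on an object; FORCE is the grip in N (left out, the last holds). Time passes only in rows, so rows that do not move let the fingers close. It gives the time, the measured TCP pose, the force, the opening and the grip force at its end, in the units of the state.
- observe(): the state, without advancing time (a new reading comes with each control period).
- camera(name): name is "side" or "top" or "wrist"; returns (picture, depth): 400x640x3 uint8, red, green, blue; 400x640 float32, m along the optical axis (not along the pixel's ray), 0 where there is no reading.
- get_calibration(name): a dict with "intrinsics" (3x3 intrinsics, pixels), "k1" (the pictures are not rectified: a ray, as slopes to the right and down, at radius r is drawn at 1 + k1 r^2 times it, then the intrinsics apply), "world_to_cam" (4x4, takes a point from world to camera coordinates). Camera axes: x right, y up, looking along -z (the intrinsics and any distortion apply to the point x, -y, -z); pixel columns grow to the right and rows downward; lengths in m; the calibration is good to about 2 mm. A picture is of the moment at which its call begins: read the wrist's pose just before it. get_calibration takes no time and is no camera call; for the wrist camera it gives the pose at the moment of the call.
- finish_job(): hands the job in; it is judged then, once.
The state is a dict: "t": time; "joint_positions": joint angles; "joint_velocities": joint speeds; "joint_efforts": joint torques, N m; "eef_pos": TCP position; "eef_rot": TCP orientation; "force": force on the tool from outside, world axes, zero at the start; "moment": the same for the moment, N m; "gripper_width": finger opening in m; "finger_force": force on a finger pad.
Only numpy, scipy, OpenCV 4.12 (cv2) and the standard library are available. Lean on these libraries where they do the work, as an engineer would, in place of code of your own. Each camera call takes 0.05 s, during which the arm holds its last target. There are 200 camera calls.

## Task

Turn the longer of the two small wooden display stands over with the tipping ramp, so that its underside can be oiled: lay it lengthwise on the slope, runners down and its lower end at the foot of the slope, and let it go. Then tip its upper end over, so that it falls over the lip and ends lying on the felt of the landing block with its runners up. Leave the shorter stand where it is.

Things in the scene. Friction and masses are not known exactly. Their poses are not given: they have to be found in the camera images.
- long_stand: The stand to turn over: light wooden board 150 mm long (x), 60 wide (y), 12 thick, on two lengthwise runners 5 mm high, 28 mm apart; 17 mm high in all, 60 to 120 g. Origin: centre of the underside, at the runners' foot; z points from runners to smooth top face. Starts flat on the table, runners down, sides free to grip across the 60 mm width.
- short_stand: A like stand that stays where it is: 90 mm long (x), 60 mm wide (y), 17 mm high, same wood and runners, origin at the centre of its underside. The two stands may start in each other's place.
- ramp: Tipping ramp, fixed: a block 175 mm (x = -175 to 0) by 120 (y) by 30 high topped with grey felt; behind it a smooth white slope, 44 mm wide about y = 0, rising at 50 degrees from x = 7 mm, z = 0 to x = 87, z = 95. Origin: on the table below the lip (the block's rear upper edge); x points up the slope, roughly to the robot's left. A flipped stand's origin is at z = 47 mm, x about -60.
- ramp_end (a point): Ramp x = 109, z = 122 mm: the long stand's upper end, runner side, when it lies on the slope against the block (origin at x = 61, z = 65). Lower it straight down tilted 45 to 50 degrees, some 20 mm up the slope to clear the lip; let go, it slides down. 35 mm stick out past the slope: closed fingers behind it, tips near z = 107, push it to -x until past upright; it falls over the lip.
Mind the look-alikes: they are no part of the job. What is shaped like the long_stand but black or grey is not meant.

How it is judged:
On the way:
1. the long stand lies let go on the slope, runners down, lengthwise, its lower end near the foot (angle between long_stand's own z axis and vertical between 0.7 and 1.05 rad and x of long_stand in the frame of ramp between 0.045 and 0.09 m and y of long_stand in the frame of ramp between -0.02 and 0.02 m and angle between the y axis of long_stand and the y axis of ramp, either way round below 0.26 rad and linear speed of long_stand below 0.03 m/s and contact force between long_stand and the fingers below 0.05 N), for 0.2 s.
At the end, for the whole second after the job is handed in: The long stand lies at rest on the felt of the landing block, runners up and level within 10 degrees, its centre 30 to 105 mm before the lip and within 35 mm of the block's middle line; the short stand is within 15 mm of where it started (angle between long_stand's own z axis and vertical above 2.96 rad and x of long_stand in the frame of ramp between -0.105 and -0.03 m and y of long_stand in the frame of ramp between -0.035 and 0.035 m and height (world z) of long_stand between 0.04 and 0.055 m and linear speed of long_stand below 0.02 m/s and distance of short_stand from where it was at the start of the episode below 0.015 m); the robot touches nothing.
It fails at once if the shorter stand is moved by more than 15 mm (distance of short_stand from where it was at the start of the episode above 0.015 m).
It also fails if it takes over 58 s, if anything falls off the work surface, if the arm or the gripper's body presses on something with over 40 N, if the wrist force passes 120 N, or if a joint passes its speed limit or range.

## Working session

There is one attempt and no reset: what is moved stays moved. The work goes in short steps, Python scripts to look and compute and a shell command to move; the robot and the scene stay as the last step left them, time stands still between calls to the robot, and variables do not carry over. Pictures are saved under pics/ and viewed, at most 10 in all, crops included, and the job is handed in when it is done.

```bash
mkdir -p pics; cat > h.py <<'E'
import numpy as np, cv2
from plant import *
def cloud(name):
    K=get_calibration(name); im,d=camera(name)
    M=np.array(K["intrinsics"],float); k=K["k1"]
    T=np.linalg.inv(np.array(K["world_to_cam"]))
    v,u=np.mgrid[0:400,0:640]
    p=cv2.undistortPoints(np.stack([u,v],-1).reshape(-1,1,2).astype(np.float64),M,np.array([k,0,0,0.])).reshape(400,640,2)
    P=np.stack([p[...,0]*d,-p[...,1]*d,-d],-1)@T[:3,:3].T+T[:3,3]
    P[d==0]=np.nan
    return im,P
E
python3 - <<'E'
from h import *
for n in("top","side"):
    im,P=cloud(n); cv2.imwrite(f"pics/{n}0.png",im[...,::-1]); np.save(f"{n}0.npy",P)
s=observe(); print(s["t"],s["eef_pos"],s["eef_rot"],s["gripper_width"],hold_point_z)
E
```

```text
0.1 [ 0.17728435 -0.59896242  0.20489248] [-3.14046739e+00  1.09815133e-04  2.87832532e-01] 0.09400370907964306 0.0188
```

View pics/top0.png

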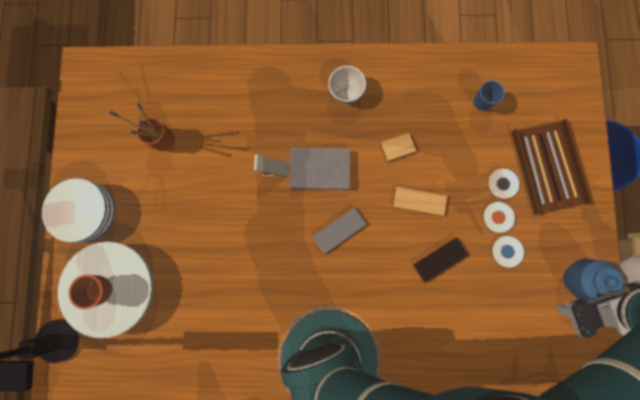

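View pics/side0.png

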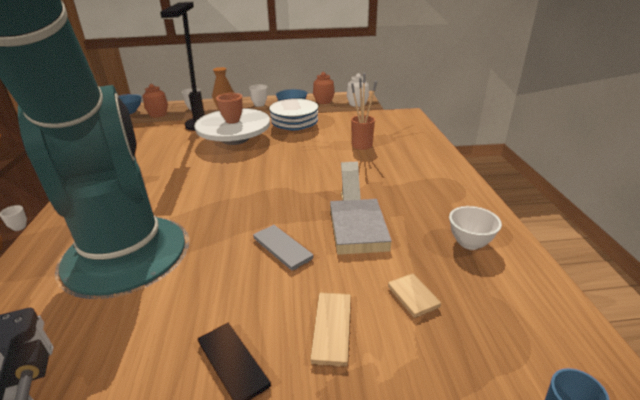

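The top view shows the long wooden stand at (420,201) and the short one at (398,147). The ramp block is at (321,168), with its slope at (270,164). The grey (340,230) and black (441,259) ones are look-alikes.

```bash
python3 - <<'E'
from h import *
im=cv2.imread("pics/top0.png")[...,::-1].astype(int); P=np.load("top0.npy")
def rect(box,m):
    u0,v0,u1,v1=box; s=np.zeros((400,640),bool); s[v0:v1,u0:u1]=1
    m=m&s; q=P[m]; c,sz,a=cv2.minAreaRect(q[:,:2].astype(np.float32)); b=cv2.boxPoints((c,sz,a))
    print(m.sum(),np.round(c,4),np.round(sz,4),"z",np.round(np.nanmedian(q[:,2]),4))
    e=[b[1]-b[0],b[2]-b[1]]; l=max(e,key=np.linalg.norm); print(" long-axis yaw",np.arctan2(l[1],l[0])%np.pi, "meanxy",q[:,:2].mean(0))
z=P[...,2]
rect((380,178,460,225),z>.010)
rect((375,128,422,165),z>.010)
rect((286,140,360,195),(z>.023)&(z<.04))
rect((245,145,289,185),z>.045)
s=(z>.045); s[:, :245]=0;s[:,295:]=0;s[:145]=0;s[190:]=0
q=P[s]; t=q[:,2]>.08; print("top of slope",q[:,2].max(),q[t].mean(0), q[~t].mean(0))
print("table z",np.nanmedian(P[210:300,200:290,2]))
E
```

```text
1037 [ 0.4476 -0.2662] [0.1507 0.0604] z 0.0158
 long-axis yaw 1.385512 meanxy [ 0.44729907 -0.26589239]
591 [ 0.6125 -0.2066] [0.0603 0.0911] z 0.0156
 long-axis yaw 1.9020759 meanxy [ 0.61205229 -0.20653293]
2377 [0.5449 0.0281] [0.1757 0.1213] z 0.0289
 long-axis yaw 1.5568751 meanxy [0.54467697 0.02742884]
309 [0.5494 0.1856] [0.0453 0.0487] z 0.0729
 long-axis yaw 1.585849 meanxy [0.54801625 0.18524815]
top of slope 0.09687307249288701 [0.54797616 0.19949063 0.08837234] [0.54803968 0.17692178 0.06328445]
table z -0.0007944456367268149
```

```bash
python3 -m pendant '{"fingers":[9.4,9.4,9.4,9.4,9.4,9.4,9.4,9.4,9.4,9.4],"offset":[[3.5,-2.4,0],[3.5,-2.4,0],[3.5,-2.4,0],[3.5,-2.4,0],[3.5,-2.4,0],[3.5,-2.4,0],[3.5,-2.4,0],[3.5,-2.4,0],[3.5,-2.4,0],[3.5,-2.4,0]],"spin":[0,0,0,0,0,0,0,0,0,0]}'
python3 -m pendant '{"fingers":[9.4,9.4,9.4,9.4,9.4,9.4,9.4,9.4,9.4,9.4],"offset":[[0,0,0],[0,0,0],[0,0,0],[0,0,0],[0,0,0],[0,0,0],[0,0,0],[0,0,0],[0,0,0],[0,0,0]],"spin":[-0.122,-0.122,-0.122,-0.122,-0.122,-0.122,-0.122,-0.122,-0.122,0]}'
python3 - <<'E'
from h import *
im,P=cloud("wrist"); cv2.imwrite("pics/w1.png",im[...,::-1])
s=observe(); p=s["eef_pos"]; r=s["eef_rot"]; print(s["t"],p,r)
z=P[...,2]; m=(z>.009)&(z<.025)&(np.hypot(P[...,0]-.4476,P[...,1]+.2662)<.1)
c,sz,a=cv2.minAreaRect(P[m][:,:2].astype(np.float32)); b=cv2.boxPoints((c,sz,a)); l=max([b[1]-b[0],b[2]-b[1]],key=np.linalg.norm); yaw=np.arctan2(l[1],l[0])%np.pi
print(c,sz,yaw,np.median(z[m]))
y=r[2];d=np.array(c)-p[:2]; print("tool dx dy",d@[np.cos(y),np.sin(y)],d@[np.sin(y),-np.cos(y)],"spin",-(yaw-y))
E
```

```text
t: 0.93
eef_pos: [0.4408, -0.2739, 0.2054]
eef_rot: [-3.142, 0.0, 0.288]
force: [0.7, -1.3, -0.3]
gripper_width: 0.094
finger_force: 0.0
t: 1.77
eef_pos: [0.4398, -0.2758, 0.2052]
eef_rot: [-3.141, -0.0, 1.392]
force: [-0.1, -0.8, -0.4]
gripper_width: 0.0943
finger_force: 0.0
1.8167 [ 0.43980965 -0.27580361  0.20521031] [-3.14114800e+00 -3.43014942e-04  1.38379160e+00]
(0.4487024247646332, -0.2692353129386902) (0.14887474477291107, 0.05983458831906319) 1.3852936 0.01795595272749617
tool dx dy 0.008107101184756844 0.007516574263606347 spin -0.0015020016493598742
```

```bash
python3 -m pendant '{"fingers":[9.4,9.4,9.4,9.4,9.4,9.4,9.4,9.4,9.4,9.4],"offset":[[0.85,0.75,0],[0,0,4],[0,0,4],[0,0,4],[0,0,3.5],[0,0,2.5],[0,0,1.5],[0,0,0.6],[0,0,0],[0,0,0]],"spin":[0,0,0,0,0,0,0,0,0,0]}'
python3 -m pendant '{"fingers":[4,4,4,4,4,4,4,4,4,4],"offset":[[0,0,0],[0,0,0],[0,0,0],[0,0,0],[0,0,0],[0,0,0],[0,0,0],[0,0,0],[0,0,0],[0,0,0]],"spin":[0,0,0,0,0,0,0,0,0,0]}' 20
```

```text
t: 2.65
eef_pos: [0.4497, -0.2686, 0.005]
eef_rot: [3.141, 0.0, 1.385]
force: [-0.0, -0.3, 1.6]
gripper_width: 0.0938
finger_force: 0.0
t: 3.48
eef_pos: [0.449, -0.2689, 0.0047]
eef_rot: [3.142, 0.0, 1.386]
force: [-1.7, -0.5, 6.8]
gripper_width: 0.06
finger_force: 20.0
```

```bash
python3 -m pendant '{"fingers":[4,4,4,4,4,4,4,4,4,4],"offset":[[0,0,-1],[0,0,-2.5],[0,0,-3],[0,0,-3],[0,0,-3],[0,0,-3],[0,0,-2.5],[0,0,0],[0,0,0],[0,0,0]],"spin":[0,0,0,0,0,0,0,-0.085,-0.084,0]}'
python3 -m pendant '{"fingers":[4,4,4,4,4,4,4,4,4,4],"offset":[[2.5,0.5,0],[3.5,0.7,0],[3.5,0.7,0],[3.5,0.7,0],[3.5,0.7,0],[3.5,0.7,0],[3.5,0.7,0],[3.5,0.7,0],[3.5,0.7,0],[3,0.6,0]],"spin":[0,0,0,0,0,0,0,0,0,0]}'
python3 -m pendant '{"fingers":[4,4,4,4,4,4,4,4],"offset":[[3,0.6,0],[3,0.7,0],[2.5,0.6,0],[1.5,0.5,0],[0.8,0.3,0],[0,0,0],[0,0,0],[0,0,0]],"spin":[0,0,0,0,0,0,0,0]}'
```

```text
t: 4.32
eef_pos: [0.4489, -0.2688, 0.1854]
eef_rot: [3.141, 0.001, 1.559]
force: [-0.1, 0.0, -0.9]
gripper_width: 0.0598
finger_force: 20.0
t: 5.15
eef_pos: [0.5211, 0.0676, 0.1847]
eef_rot: [-3.141, -0.0, 1.553]
force: [0.0, -0.6, -1.2]
gripper_width: 0.0598
finger_force: 20.0
t: 5.82
eef_pos: [0.5499, 0.1712, 0.1844]
eef_rot: [-3.141, 0.001, 1.553]
force: [0.5, 0.1, -1.0]
gripper_width: 0.0595
finger_force: 20.0
```

```bash
python3 -m pendant '{"fingers":[4,4,4,4,4,4],"offset":[[0.9,-0.25,1],[0,0,2.5],[0,0,2.3],[0,0,1.5],[0,0,0.5],[0,0,0]],"spin":[0,0,0,0,0,0]}'
python3 - <<'E'
from h import *
im,P=cloud("side"); cv2.imwrite("pics/s2.png",cv2.resize(im[60:300,220:480,::-1],None,fx=2.3,fy=2.3))
E
```

```text
t: 6.32
eef_pos: [0.5468, 0.1813, 0.1052]
eef_rot: [-3.139, 0.0, 1.554]
force: [-0.3, 0.0, -1.2]
gripper_width: 0.0596
finger_force: 20.0
```

View pics/s2.png

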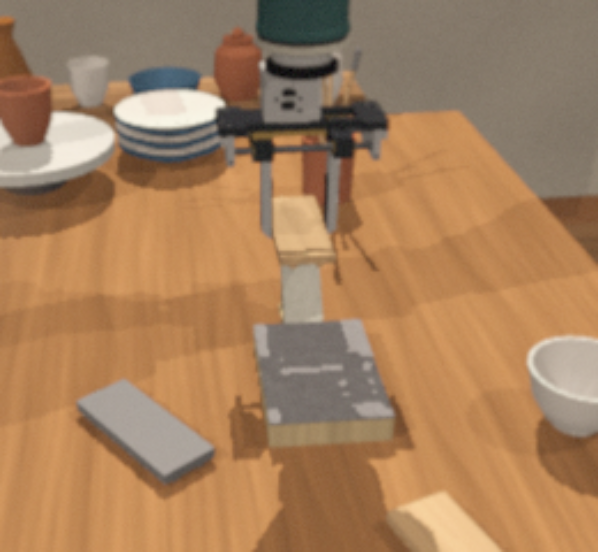

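The board is held level (300,228) just above the slope top and lines up with the slope (302,290). Next I loosen the grip, so the slope's top edge tilts the board as it goes down.

```bash
python3 -m pendant '{"fingers":[4,4,4,4,4,4,4,4,4,4],"offset":[[0,0,0],[0,0,0],[0,0,0.3],[0,0,0.3],[0,0,0.3],[0,0,0.3],[0,0,0.3],[0,0,0],[0,0,0],[0,0,0]],"spin":[0,0,0,0,0,0,0,0,0,0]}' 4
python3 - <<'E'
from h import *
im,P=cloud("side"); cv2.imwrite("pics/s3.png",cv2.resize(im[100:240,280:420,::-1],None,fx=4,fy=4))
E
```

```text
t: 7.2
eef_pos: [0.5475, 0.1819, 0.0914]
eef_rot: [-3.141, -0.0, 1.555]
force: [-0.4, -0.7, -0.9]
gripper_width: 0.0599
finger_force: 4.0
```

View pics/s3.png

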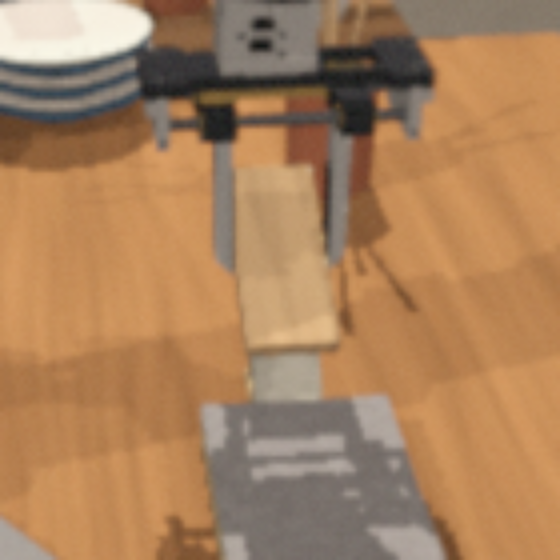

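The board is tilting as planned; its lower end (292,347) is coming down towards the foot. I keep going down and measure the tilt.

```bash
cat >> h.py <<'E'
def board(name):
    im,P=cloud(name); i=im.astype(int)
    m=(i[...,0]-i[...,2]>25)&(P[...,2]>.035)&(abs(P[...,0]-.547)<.035)&(P[...,1]>.02)&(P[...,1]<.25)
    m=m&(P[...,2]<.16)
    q=P[m]; c=np.median(q,0)
    for _ in range(5):
        w=np.linalg.svd(q-q.mean(0),full_matrices=False); n=w[2][2]
        d=abs((q-q.mean(0))@n); q=q[d<max(.004,np.percentile(d,60))] if _<3 else q
    n*=np.sign(n[2]); print(name,len(q),"normal",n.round(3),"tilt",np.arccos(n[2]).round(3),"mean",q.mean(0).round(4),"ymin/max",np.percentile(q[:,1],[2,98]).round(4),"z",np.percentile(q[:,2],[2,98]).round(4))
    return im
E
python3 -m pendant '{"fingers":[4,4,4,4,4,4,4],"offset":[[0,0,0.3],[0,0,0.3],[0,0,0.3],[0,0,0.2],[0,0,0.1],[0,0,0],[0,0,0]],"spin":[0,0,0,0,0,0,0]}'
python3 - <<'E'
from h import *
board("side"); board("top")
E
```

```text
t: 7.83
eef_pos: [0.5476, 0.1815, 0.0793]
eef_rot: [-3.141, 0.0, 1.555]
force: [0.9, -1.1, 0.2]
gripper_width: 0.0603
finger_force: 4.0
side 1189 normal [-0.017 -0.765  0.644] tilt 0.871 mean [0.5481 0.1726 0.0904] ymin/max [0.128  0.2197] z [0.0373 0.146 ]
  return _methods._mean(a, axis=axis, dtype=dtype,
  ret = um.true_divide(
h.py:18: RuntimeWarning: Mean of empty slice.
  w=np.linalg.svd(q-q.mean(0),full_matrices=False); n=w[2][2]
Traceback (most recent call last):
  File "h.py", line 18, in board
    w=np.linalg.svd(q-q.mean(0),full_matrices=False); n=w[2][2]
                                                        ~~~~^^^
IndexError: index 2 is out of bounds for axis 0 with size 0
```

Tilt is 0.871 rad (50°), flat on the slope. Release.

```bash
python3 -m pendant '{"fingers":[9.4,9.4,9.4,9.4,9.4,9.4,9.4,9.4,9.4,9.4],"offset":[[0,0,0],[0,0,0],[0,0,0],[0,0,0],[0,0,0],[0,0,0],[0,0,0],[0,0,0],[0,0,0],[0,0,0]],"spin":[0,0,0,0,0,0,0,0,0,0]}'
python3 -m pendant '{"fingers":[9.4,9.4,9.4,9.4,9.4,9.4,9.4,9.4,9.4,9.4],"offset":[[0,0,-1],[0,0,-2],[0,0,-3],[0,0,-3],[0,0,-3],[0,0,-2],[0,0,0],[0,0,0],[0,0,0],[0,0,0]],"spin":[0,0,0,0,0,0,0,0,0,0]}'
python3 - <<'E'
from h import *
im=board("side"); cv2.imwrite("pics/s4.png",cv2.resize(im[100:260,280:440,::-1],None,fx=3.5,fy=3.5))
E
```

```text
t: 8.77
eef_pos: [0.5476, 0.1817, 0.0795]
eef_rot: [-3.141, -0.0, 1.555]
force: [-0.2, 0.7, 0.2]
gripper_width: 0.094
finger_force: 0.0
t: 9.6
eef_pos: [0.5472, 0.1814, 0.2186]
eef_rot: [-3.14, 0.0, 1.555]
force: [0.4, -0.4, 0.9]
gripper_width: 0.0941
finger_force: 0.0
side 1074 normal [-0.015 -0.767  0.642] tilt 0.874 mean [0.5469 0.1669 0.0833] ymin/max [0.1278 0.2072] z [0.0367 0.1307]
```

View pics/s4.png

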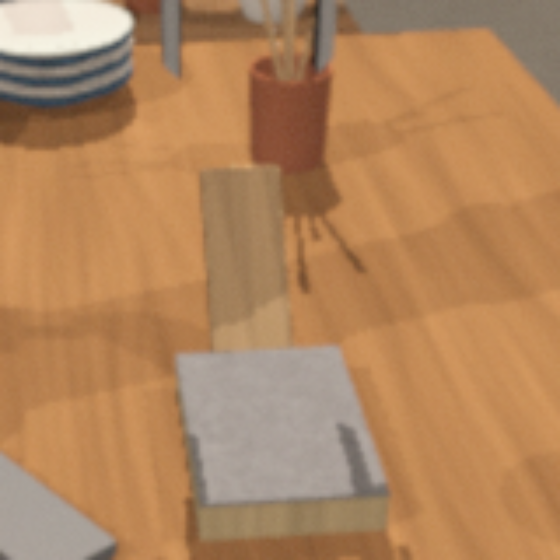

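The stand lies runners down on the slope with its upper end at (243,168), slid to the foot (tilt 0.874). Next come closed fingers behind the upper end.

```bash
python3 -m pendant '{"fingers":[0,0,0,0,0,0,0,0,0,0],"offset":[[2,0,0],[3,0,0],[2,0,0],[1,0,0],[0,0,0],[0,0,0],[0,0,0],[0,0,0],[0,0,0],[0,0,0]],"spin":[0,0,0,0,0,0,0,0,0,0]}' 10
python3 -m pendant '{"fingers":[0,0,0,0,0,0,0],"offset":[[0,0,2],[0,0,3],[0,0,3],[0,0,2],[0,0,1.1],[0,0,0],[0,0,0]],"spin":[0,0,0,0,0,0,0]}'
```

```text
t: 10.48
eef_pos: [0.5492, 0.2609, 0.2195]
eef_rot: [3.141, 0.0, 1.554]
force: [0.6, -0.1, -0.3]
gripper_width: 0.0307
finger_force: 0.0
t: 11.07
eef_pos: [0.5492, 0.2618, 0.1091]
eef_rot: [3.142, -0.0, 1.555]
force: [-0.6, 0.5, 0.5]
gripper_width: 0.0003
finger_force: 0.0
```

```bash
python3 -m pendant '{"fingers":[0,0,0,0,0,0,0,0,0,0],"offset":[[-1,-0.15,0.1],[-1,0,0],[-1,0,0],[-1,0,0],[-1,0,0],[-1,0,0],[-1,0,0],[-1,0,0],[-1,0,0],[-1,0,0]],"spin":[0,0,0,0,0,0,0,0,0,0]}'
python3 - <<'E'
from h import *
im=board("side"); cv2.imwrite("pics/s5.png",cv2.resize(im[60:260,260:460,::-1],None,fx=2.8,fy=2.8))
E
```

```text
t: 11.9
eef_pos: [0.5458, 0.1606, 0.1074]
eef_rot: [-3.141, 0.0, 1.555]
force: [0.0, 0.9, 0.9]
gripper_width: 0.0004
finger_force: 0.0
side 1114 normal [-0.027 -0.988  0.153] tilt 1.417 mean [0.5461 0.1257 0.0998] ymin/max [0.1151 0.1359] z [0.0376 0.1585]
```

View pics/s5.png

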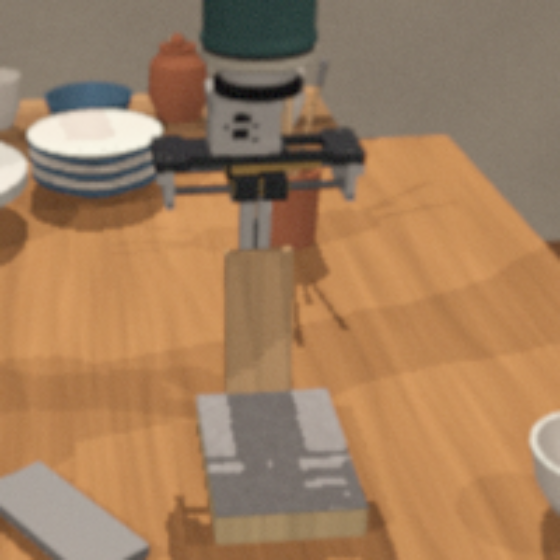

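The board (258,320) stands almost upright at 81°, with the fingers behind its top. I keep pushing gently past upright.

```bash
python3 -m pendant '{"fingers":[0,0,0,0,0,0,0,0,0,0],"offset":[[-0.7,0,0],[-0.7,0,0],[-0.7,0,0],[-0.7,0,0],[-0.7,0,0],[-0.7,0,0],[-0.4,0,0],[0,0,0],[0,0,0],[0,0,0]],"spin":[0,0,0,0,0,0,0,0,0,0]}'
python3 - <<'E'
from h import *
im=board("side"); cv2.imwrite("pics/s6.png",cv2.resize(im[60:260,260:460,::-1],None,fx=2.8,fy=2.8))
E
```

```text
t: 12.78
eef_pos: [0.5451, 0.1161, 0.1075]
eef_rot: [3.142, -0.0, 1.555]
force: [-0.5, -0.2, 0.1]
gripper_width: 0.0006
finger_force: 0.0
side 186 normal [ 0.826 -0.068  0.56 ] tilt 0.977 mean [0.5443 0.1271 0.0562] ymin/max [0.0262 0.1947] z [0.037  0.0877]
```

View pics/s6.png

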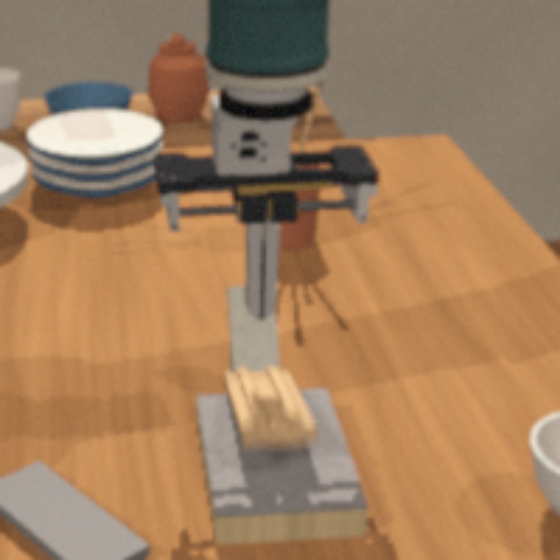

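The board has gone over with its runners up, (235,370) to (290,445), and may still have been settling. I back off upward and measure.

```bash
python3 -m pendant '{"fingers":[0,0,0,0,0,0,0,0,0,0],"offset":[[0,0,-1],[0,0,-2],[0,0,-3],[0,0,-3],[0,0,-3],[0,0,-1],[0,0,0],[0,0,0],[0,0,0],[0,0,0]],"spin":[0,0,0,0,0,0,0,0,0,0]}'
python3 - <<'E'
from h import *
im,P=cloud("side"); cv2.imwrite("pics/s7.png",cv2.resize(im[140:280,280:440,::-1],None,fx=3.5,fy=3.5))
i=im.astype(int); m=(i[...,0]-i[...,2]>25)&(P[...,2]>.034)&(P[...,2]<.08)&(abs(P[...,0]-.547)<.07)&(P[...,1]>-.07)&(P[...,1]<.16)
q=P[m]; print(len(q),np.percentile(q,[1,50,99],axis=0).round(4)); w=np.linalg.svd(q-q.mean(0),full_matrices=False)[2]; print(w[0],w[2])
c,sz,a=cv2.minAreaRect(q[:,:2].astype(np.float32)); print(c,sz)
E
```

```text
t: 13.67
eef_pos: [0.5446, 0.1156, 0.2363]
eef_rot: [-3.14, 0.0, 1.555]
force: [0.2, -0.0, -0.7]
gripper_width: 0.0006
finger_force: 0.0
1038 [[ 0.5142 -0.0142  0.0349]
 [ 0.5444  0.0555  0.0425]
 [ 0.5738  0.1591  0.0496]]
[-0.03600927 -0.99932956 -0.00661539] [ 0.01196471  0.0061881  -0.99990927]
(0.5451385974884033, 0.07181096076965332) (0.17695581912994385, 0.06053772196173668)
```

View pics/s7.png

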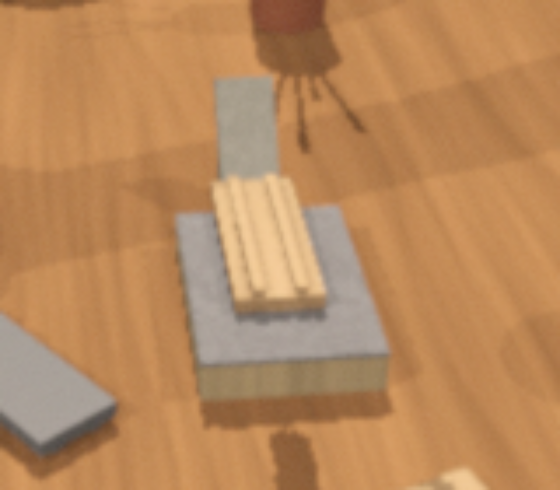

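The stand lies flat on the felt with its runners up (268,243). It is level and its centre is about 57 mm before the lip. The arm is clear of it.

```bash
python3 -c "
from plant import *
print(finish_job())"
```

```text
the job is handed in; nothing more can be done
None
```

The long stand now lies level on the landing block's felt, runners up, with its centre about 57 mm before the lip. The short stand was never touched, and the job was handed in at about 14 s.

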